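# Objectives into the carrying rack, order reversed

## Robot

A 6-joint arm with a two-finger parallel gripper is mounted at the origin on the work surface. World frame = base frame: x ahead of the robot, y to its left, z up, the work surface at z = 0. Lengths are in mm, angles in rad, forces in N, time in s.
With the tool pointing down it reaches from about 350 to 875 mm from the base axis. Payload 4.2 kg.
Tool frame: the origin (TCP) lies midway between the tips of the shut fingers; the grasp point (between the pads) lies bot.grip_point_offset behind it (bot.grip_point_offset is the distance from the TCP to the grasp point, in mm); z points along the fingers, y is the line along which they close (so a half turn about z gives the same grasp; the last joint's range is limited). The gripper opens to 87 mm and grips with 3 to 60 N. Pads are 19 mm wide; open, the fingers measure 117 mm over their backs; the gripper's body (75 mm by 190 mm) begins 51 mm behind the grasp point.
Start: joints at [-0.88, 0.385, 0.008, 0, -1.194, -0.259], TCP at [261.579, -567.605, 222.55] pointing down, gripper open.
Joint ranges: [-3.14, 3.14], [-1.21, 2.06], [-1.07, 1.41], [-3.16, 2.05], [-2.99, -0.16], [-3.1, 3.1]. Speed limits (rad/s): [2.79, 2.79, 3.14, 3.14, 3.14, 3.14].

## Interface

Orientations are given as a rotation vector (axis times angle).
In Python, from rig import sensors, vision, bot gives the robot as it stands. The module is installed in compiled form; this text tells all that it offers.
- The arm moves only by the tool jog_arm, never from a script. Its argument "steps" is a list of rows, each an object of numbers: "fingers": the finger opening in cm, from 0 to 8.7; "x", "y", "z": the shift along the world's x, y, z in cm; "wx", "wy", "wz": the turn, a rotation vector about the world's x, y, z in rad. A call has 1 to 20 rows; each row shifts and turns the commanded pose from where the row before left it; what a row does not reach is not made up. A row lasts 1/10 s, in which the tool goes at most 50 mm and 8.59 degrees, less where a joint would pass 70% of its speed; a pose out of reach is approached as far as the arm can. A call is refused whole if a number of a shift passes 5 or a number of a turn 0.15, either way. A call with a gripper value outside its range is refused whole. The fingers move at their own pace and stop on an object; "newtons" is the grip in N (left out, the last holds). Time passes only in rows, so rows that do not move let the fingers close. It gives the time, the measured TCP pose, the force, the opening and the grip force at its end, in the units of the state.
- sensors.sense(): the state, without advancing time (a new reading comes with each control period).
- vision.grab_frame(name): name is "side" or "top"; returns the picture (420x560x3 uint8, blue, green, red); there is no depth.
- vision.camera_params(name): a dict with "intrinsics" (3x3 intrinsics, pixels), "origin" and "orientation" of the camera in the world. Camera axes: x right, y up, looking along -z (the intrinsics and any distortion apply to the point x, -y, -z); pixel columns grow to the right and rows downward; lengths in mm; the calibration is good to about 2 mm. A picture is of the moment at which its call begins. camera_params takes no time and is no camera call.
- bot.job_done(): hands the job in; it is judged then, once.
The state is a dict: "time_s": time; "joints": joint angles; "joint_velocities": joint speeds; "tau": joint torques, N m; "tcp_pos": TCP position; "ee_rot": TCP orientation; "contact_force": force on the tool from outside, world axes, zero at the start; "moment": the same for the moment, N m; "finger_gap": opening from 0.0 (shut) to 1.0 (fully open); "grasp_force": force on a finger pad.
Only numpy, scipy, OpenCV 4.12 (cv2) and the standard library are available. Lean on these libraries where they do the work, as an engineer would, in place of code of your own. Each camera call takes 0.05 s, during which the arm holds its last target. There are 200 camera calls.

## Task

The four microscope objectives stand in the take-off rack (the dark steel one with grey seats) in the order they came off the turret; move them into the white carrying rack in the reverse order, so that the last off is the first back on: the one next to the take-off rack's knob goes into the compartment farthest from the carrying rack's knob, the second into the second farthest, and so on. Set each one down (do not drop it or tip it over) standing upright on its compartment's floor, one to a compartment.

Things in the scene. Friction and masses are not known exactly. Their poses are not given: they have to be found in the camera images.
- lens_long: The longest microscope objective, 76 mm tall, 160 g: dark barrel 30 mm in diameter up to 58 mm, then a bright steel nose tapering to 12 mm. Grip the barrel, best 44 mm above its underside. Origin: centre of its underside, z up; at the start this is 10 mm above the table, on the floor of its own seat, within 3 mm of its centre. Round: yaw is free.
- lens_collar: Objective with a wide ribbed collar, 62 mm tall, 150 g: dark barrel 30 mm in diameter, rubber collar 38 mm in diameter from 30 to 46 mm up, steel nose above. Grip the collar, 40 mm above its underside. Origin: centre of its underside, z up; at the start this is 10 mm above the table, on the floor of its own seat, within 3 mm of its centre. Round: yaw is free.
- lens_short: The shortest, squat objective, 48 mm tall, 130 g: dark barrel 34 mm in diameter up to 42 mm, flat steel rim 31 mm wide on top with a large front glass. Grip the barrel, best 32 mm above its underside. Origin: centre of its underside, z up; at the start this is 10 mm above the table, on the floor of its own seat, within 3 mm of its centre. Round: yaw is free.
- lens_slim: The slim objective, 56 mm tall, 100 g: foot flange 30 mm in diameter, 8 mm high; thin steel body 20 mm in diameter up to 48 mm; small dark tip. Grip the thin body, best 36 mm above its underside. Origin: centre of its underside, z up; at the start this is 10 mm above the table, on the floor of its own seat, within 3 mm of its centre. Round: yaw is free.
- rack_a: Take-off rack, fixed: dark steel strip 290 x 66 x 6 mm with four grey seats in a row and a steel knob (20 mm wide, top 42 mm above the table) at one end. Origin: on the table under the middle of the row; its x axis runs along the row away from the knob. Seat centres at x = -90, -30, 30, 90 mm (y = 0), knob at x = -145. Left or right of the robot's centre line.
- rack_b: Carrying rack, fixed: white tray, four empty compartments in a row, steel knob (top 44 mm above the table) at one end. Origin: on the table under the row's middle; x along the row away from the knob. Compartment centres at x = -90, -30, 30, 90 mm (y = 0), knob at -145. Compartments about 54 mm square inside; floor 6 mm, wall tops 16 mm above the table. Opposite side from the take-off rack.
- seat_long: The square grey seat of the take-off rack in which the long lens starts (the four seats look alike; their order is drawn afresh). 54 x 54 mm outside, walls 4 mm thick, their top 18 mm and the floor 10 mm above the table. Fixed. Origin: centre of its underside, 6 mm above the table; axes as the rack's.
- seat_collar: The square grey seat of the take-off rack in which the collared lens starts (the four seats look alike; their order is drawn afresh). 54 x 54 mm outside, walls 4 mm thick, their top 18 mm and the floor 10 mm above the table. Fixed. Origin: centre of its underside, 6 mm above the table; axes as the rack's.
- seat_short: The square grey seat of the take-off rack in which the short lens starts (the four seats look alike; their order is drawn afresh). 54 x 54 mm outside, walls 4 mm thick, their top 18 mm and the floor 10 mm above the table. Fixed. Origin: centre of its underside, 6 mm above the table; axes as the rack's.
- seat_slim: The square grey seat of the take-off rack in which the slim lens starts (the four seats look alike; their order is drawn afresh). 54 x 54 mm outside, walls 4 mm thick, their top 18 mm and the floor 10 mm above the table. Fixed. Origin: centre of its underside, 6 mm above the table; axes as the rack's.
Things that resemble listed ones, but are neither listed nor needed, are in the scene too. What is shaped like the lens_collar but red is not meant.

How it is judged:
By the outcome, as a careful person would: the job done as asked, in the order asked, and still so for the second after the job is handed in, with the robot touching nothing.
It also fails if it takes over 120 s, if anything falls off the work surface, if the arm or the gripper's body presses on something with over 40 N, if the wrist force passes 120 N, or if a joint passes its speed limit or range.

## Working session

There is one attempt and no reset: what is moved stays moved. The work goes in short steps, Python scripts to look and compute and a tool call to move; the robot and the scene stay as the last step left them, time stands still between calls to the robot, and variables do not carry over. Pictures are saved under pics/ and viewed, at most 14 in all, crops included, and the job is handed in when it is done.

Besides the shell and the picture viewer there is one more tool, called after "Call:" as name([rows], argument=value, ...), one row to a line, values as JSON. jog_arm: Moves the arm, as the interface text tells. Its arguments: {"type":"object","properties":{"steps":{"type":"array","items":{"type":"object","properties":{"fingers":{"type":"number"},"x":{"type":"number"},"y":{"type":"number"},"z":{"type":"number"},"wx":{"type":"number"},"wy":{"type":"number"},"wz":{"type":"number"}}}},"newtons":{"type":"number"}},"required":["steps"]}

```bash
mkdir -p pics; python3 - <<'E'
from rig import sensors, vision, bot
import cv2
for n in("top","side"):
    cv2.imwrite(f"pics/{n}0.png",vision.grab_frame(n)); print(n,vision.camera_params(n))
s=sensors.sense();print(s,bot.grip_point_offset)
E
```

```text
top {'intrinsics': array([[425.38625548,   0.        , 284.87663419],
       [  0.        , 425.38625548, 215.09189582],
       [  0.        ,   0.        ,   1.        ]]), 'origin': array([462.31448111,   7.90863062, 847.8194099 ]), 'orientation': array([ 0.05561098, -0.01618798, -1.5585832 ])}
side {'intrinsics': array([[434.63794674,   0.        , 280.67265956],
       [  0.        , 434.63794674, 208.68566468],
       [  0.        ,   0.        ,   1.        ]]), 'origin': array([ 95.41315923, 738.2129111 , 514.87835267]), 'orientation': array([ 0.33514798, -1.38185198, -2.32261093])}
{'time_s': 0.1, 'joints': array([-8.80397077e-01,  3.85474321e-01,  6.76067926e-03, -4.07200059e-04,
       -1.19404523e+00, -2.58631196e-01]), 'joint_velocities': array([-5.28750505e-04, -2.29817759e-03,  2.76999539e-03,  3.41809889e-03,
        9.57627817e-05, -1.38847896e-03]), 'tau': array([-3.78199984e-04, -3.91691601e+01,  1.87935269e+01,  4.23186421e+00,
        1.34490352e-02, -7.41387521e-05]), 'tcp_pos': array([ 261.34059836, -567.13231834,  221.57565494]), 'ee_rot': array([ 6.72613099e-01, -3.06817022e+00, -3.01326997e-03]), 'contact_force': array([ 0.53710645, -0.44593182,  0.20597545]), 'moment': array([-0.03913272, -0.00157392,  0.00569573]), 'grasp_force': 0.0, 'finger_gap': 0.9990270652940004} 18.700000000000003
```

View pics/top0.png

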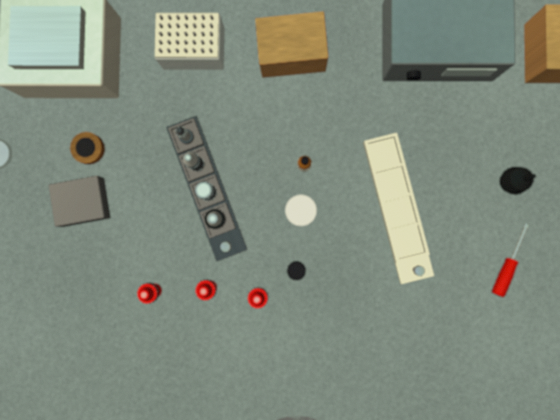

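View pics/side0.png

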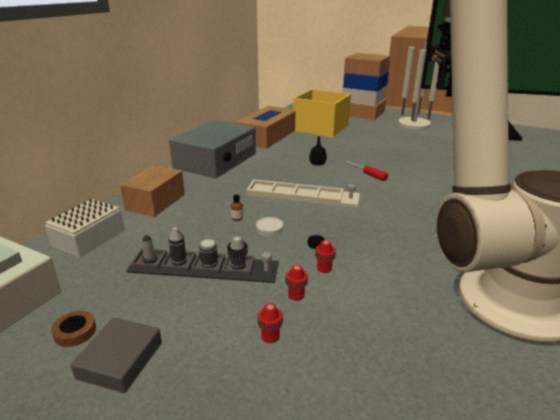

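Top view: take-off rack on the left (knob at about px 225,247), carrying rack on the right (knob at about 419,270). From the knob the lenses look like collar, short, long, slim. I'll zoom in to refine this.

```bash
python3 - <<'E'
import cv2,numpy as np
i=cv2.imread("pics/top0.png")
a=cv2.resize(i[110:270,155:255],None,fx=3.7,fy=3.7,interpolation=cv2.INTER_CUBIC)
b=cv2.resize(i[126:286,350:450],None,fx=3.7,fy=3.7,interpolation=cv2.INTER_CUBIC)
cv2.imwrite("pics/z.png",np.hstack([a,b]))
i=cv2.imread("pics/side0.png")
cv2.imwrite("pics/zs.png",cv2.resize(i[170:290,120:380],None,fx=3,fy=3,interpolation=cv2.INTER_CUBIC))
E
```

```text
(no output)
```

View pics/z.png

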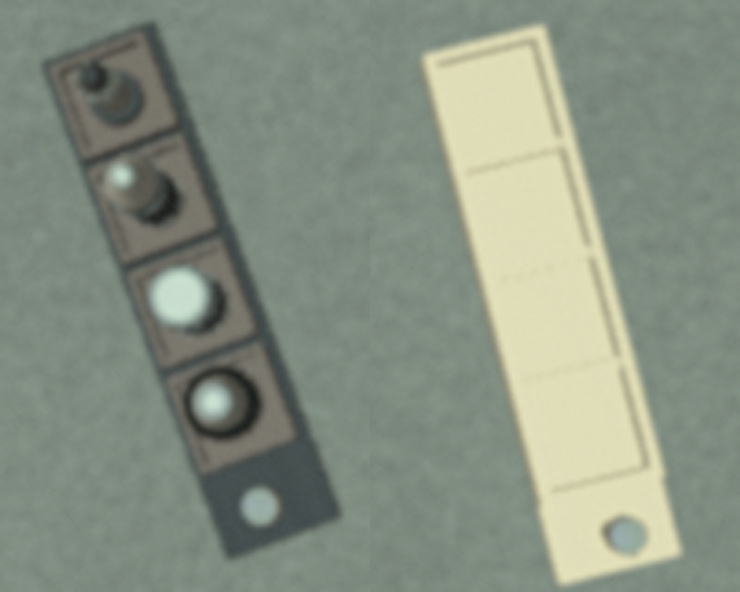

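View pics/zs.png

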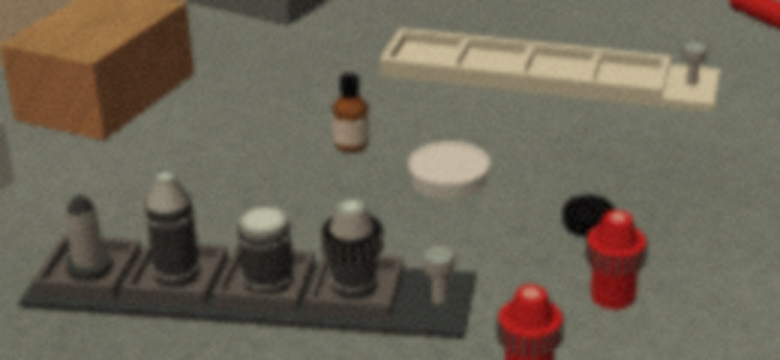

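The side view confirms the order from the take-off knob: collar, short, long, slim. So the carrying-rack targets are x=+90, +30, -30 and -90. Next I'll convert the pixels to positions.

```bash
cat >h.py <<'E'
import numpy as np
from scipy.spatial.transform import Rotation as R
from rig import sensors, vision, bot
def ray(n,px,z):
    c=vision.camera_params(n); K=c["intrinsics"]
    d=np.linalg.inv(K)@[px[0],px[1],1]; d=R.from_rotvec(c["orientation"]).apply([d[0],-d[1],-d[2]])
    o=c["origin"]; return (o+d*(z-o[2])/d[2])[:2]
def proj(n,p):
    c=vision.camera_params(n); q=R.from_rotvec(c["orientation"]).inv().apply(np.array(p)-c["origin"])
    v=c["intrinsics"]@[q[0],-q[1],-q[2]]; return v[:2]/v[2]
E
cat >m.py <<'E'
from h import *
from scipy.optimize import least_squares
A=lambda u,v:(155+(u+.5)/3.7-.5,110+(v+.5)/3.7-.5)
B=lambda u,v:(350+(u+.5)/3.7-.5,126+(v+.5)/3.7-.5)
S=lambda u,v:(120+(u+.5)/3-.5,170+(v+.5)/3-.5)
pa=[("top",A(260,506),(-145,0,42)),("top",A(213,402),(-90,0,72)),("top",A(181,297),(-30,0,58)),("top",A(122,176),(30,0,86)),("top",A(92,77),(90,0,66)),
("side",S(440,254),(-145,0,42)),("side",S(349,207),(-90,0,72)),("side",S(265,221),(-30,0,58)),("side",S(167,177),(30,0,86)),("side",S(79,201),(90,0,66))]
pb=[("top",B(625,536),(-145,0,44)),("top",B(422,55),(123,33,16)),("top",B(545,25),(123,-33,16)),("top",B(665,475),(-123,-33,16)),("top",B(540,510),(-123,33,16)),
("side",S(692,48),(-145,0,44)),("side",S(383,66),(123,33,16)),("side",S(400,30),(123,-33,16)),("side",S(671,55),(-123,-33,16)),("side",S(667,97),(-123,33,16))]
def fit(pts,g,cams):
    P=[p for p in pts if p[0] in cams]
    def w(x,q): c,s=np.cos(x[2]),np.sin(x[2]); return [x[0]+c*q[0]-s*q[1],x[1]+s*q[0]+c*q[1],q[2]]
    f=lambda x:np.concatenate([proj(n,w(x,q))-px for n,px,q in P])
    r=least_squares(f,g,x_scale=[100,100,1],loss="soft_l1"); print(cams,r.x.round(3),(r.fun).round(1)); return r.x
for n,p,g in(("A",pa,[500,180,.3]),("B",pb,[480,-200,.2])):
    print(n)
    for c in (("top",),("side",),("top","side")): x=fit(p,g,c)
    for k in(-145,-90,-30,30,90): print(k,(x[:2]+k*np.array([np.cos(x[2]),np.sin(x[2])])).round(1))
print("lens",[(ray(n,px,q[2]).round(1).tolist()) for n,px,q in pa])
y=R.from_rotvec(sensors.sense()["ee_rot"]).as_matrix(); print(np.degrees(np.arctan2(y[1,1],y[0,1])))
E
python3 m.py
```

```text
A
('top',) [5.72432e+02 1.93803e+02 3.78000e-01] [ 0.6  0.4  0.1  0.9 -0.9 -0.4  0.2 -0.  -0.1 -1. ]
('side',) [5.71616e+02 1.95351e+02 3.78000e-01] [ 0.3 -0.2  1.6  0.4 -1.  -0.  -0.4  0.2 -0.1 -0.7]
('top', 'side') [5.72332e+02 1.94196e+02 3.77000e-01] [ 0.4  0.5 -0.1  0.9 -1.2 -0.3 -0.   0.  -0.3 -1.   0.3 -0.6  1.6  0.
 -0.9 -0.4 -0.3 -0.1  0.  -1.1]
-145 [437.5 140.8]
-90 [488.7 161. ]
-30 [544.4 183.1]
30 [600.2 205.2]
90 [656.  227.4]
B
('top',) [ 5.40067e+02 -3.79741e+02  2.41000e-01] [ 4.2  1.  -0.1 -0.8 -0.2 -0.5 -0.4  1.1 -0.3 -0.6]
('side',) [ 5.33917e+02 -1.81702e+02  2.77000e-01] [ 1.9 -0.2 -1.  -0.7 -0.1  0.8  0.4  1.1 -0.5 -1.6]
('top', 'side') [ 5.42492e+02 -3.76757e+02  2.26000e-01] [  1.4  -0.1  -0.8  -2.5  -0.8  -1.7  -2.9   0.3  -2.9  -1.9  21.9 -25.6
  31.3 -27.9  31.2 -23.9  21.2 -24.   20.4 -29.3]
-145 [ 401.2 -409.3]
-90 [ 454.8 -397. ]
-30 [ 513.3 -383.5]
30 [ 571.7 -370. ]
90 [ 630.2 -356.5]
lens [[438.4, 141.5], [490.4, 160.8], [543.9, 181.0], [600.3, 205.2], [654.2, 226.8], [437.1, 142.7], [491.4, 162.4], [542.0, 183.5], [599.4, 205.4], [653.2, 230.5]]
114.7298746674799
```

```bash
sed -i 's/350+(u+.5)/350+(u-370+.5)/' m.py; python3 m.py | sed -n '/^B/,$p'
```

```text
BTraceback (most recent call last):
  File "m.py", line 17, in <module>
    for c in (("top",),("side",),("top","side")): x=fit(p,g,c)
                                                    ~~~^^^^^^^
  File "m.py", line 14, in fit
    r=least_squares(f,g,x_scale=[100,100,1],loss="soft_l1"); print(cams,r.x.round(3),(r.fun).round(1)); return r.x
    return func(*args, **kwargs)
    result = trf(vector_fun.fun, vector_fun.jac, x0, f0, J0, lb, ub, ftol, xtol,
                 gtol, max_nfev, x_scale, loss_function, tr_solver,
                 tr_options.copy(), verbose, callback=callback_wrapped)
    return trf_no_bounds(
        fun, jac, x0, f0, J0, ftol, xtol, gtol, max_nfev, x_scale,
        loss_function, tr_solver, tr_options, verbose, callback=callback)
    J = jac(x)
    self._update_jac()
    ~~~~~~~~~~~~~~~~^^
    self.J = self.jac_wrapped(xp_copy(self.x), f0=self.f)
             ~~~~~~~~~~~~~~~~^^^^^^^^^^^^^^^^^^^^^^^^^^^^
    J, dct = approx_derivative(
             ~~~~~~~~~~~~~~~~~^
        self.fun,
        ^^^^^^^^^
    ...<2 lines>...
        **self.finite_diff_options,
  
[... 349 characters left out ...]
f0 for f_eval in f_evals]
                                    ^^^^^^^
    f = np.atleast_1d(self.fun(x, *self.args, **self.kwargs))
                      ~~~~~~~~^^^^^^^^^^^^^^^^^^^^^^^^^^^^^^
    return np.atleast_1d(self.fun(x))
                         ~~~~~~~~^^^
    return self.f(x, *self.args, **self.kwargs)
           ~~~~~~^^^^^^^^^^^^^^^^^^^^^^^^^^^^^^
  File "m.py", line 13, in <lambda>
    f=lambda x:np.concatenate([proj(n,w(x,q))-px for n,px,q in P])
                               ~~~~^^^^^^^^^^
  File "h.py", line 9, in proj
    c=vision.camera_params(n); q=R.from_rotvec(c["orientation"]).inv().apply(np.array(p)-c["origin"])
ValueError: time passes only in moves, steps and waits
```

```bash
sed -i 's/^def ray/from functools import cache\n@cache\ndef cam(n): return vision.camera_params(n)\ndef ray/; s/c=vision.camera_params(n)/c=cam(n)/' h.py; python3 m.py 2>&1| sed -n '/^B/,$p' | tail -12
```

```text
B
('top',) [ 5.38035e+02 -1.87337e+02  2.54000e-01] [ 0.7  0.3  0.2 -0.  -0.3 -0.1 -0.6  0.4 -0.  -0.9]
('side',) [ 5.33917e+02 -1.81702e+02  2.77000e-01] [ 1.9 -0.2 -1.  -0.7 -0.1  0.8  0.4  1.1 -0.5 -1.6]
('top', 'side') [ 5.37619e+02 -1.87066e+02  2.56000e-01] [ 0.7  0.5  0.   0.2 -0.5  0.1 -0.6  0.6 -0.1 -0.7  1.1 -0.8 -1.1 -2.3
  0.3 -0.6 -0.1  0.4 -1.5 -2.3]
-145 [ 397.3 -223.8]
-90 [ 450.5 -209.8]
-30 [ 508.6 -194.7]
30 [ 566.6 -179.5]
90 [ 624.7 -164.3]
lens [[438.4, 141.5], [490.4, 160.8], [543.9, 181.0], [600.3, 205.2], [654.2, 226.8], [437.1, 142.7], [491.4, 162.4], [542.0, 183.5], [599.4, 205.4], [653.2, 230.5]]
114.7298746674799
```

Call:
jog_arm([
  {"x":1.15,"y":3.65,"wz":-0.054,"fingers":8.7},
  {"x":1.15,"y":3.65},
  {"x":1.15,"y":3.65},
  {"x":1.15,"y":3.65},
  {"x":1.15,"y":3.65},
  {"x":1.15,"y":3.65},
  {"x":1.15,"y":3.65},
  {"x":1.15,"y":3.65},
  {"x":1.15,"y":3.65},
  {"x":1.15,"y":3.65},
  {"x":1.15,"y":3.65},
  {"x":1.15,"y":3.65},
  {"x":1.15,"y":3.65},
  {"x":1.15,"y":3.65},
  {"x":1.15,"y":3.65},
  {"x":1.15,"y":3.65},
  {"x":1.15,"y":3.65},
  {"x":1.15,"y":3.65},
  {"x":1.15,"y":3.65},
  {"x":1.15,"y":3.65},
], newtons=25)

```text
invalid input at $.steps[0]: expected keys fingers, x, y, z, wx, wy, wz
```

Call:
jog_arm([
  {"x":1.15,"y":3.65,"z":0,"wx":0,"wy":0,"wz":-0.054,"fingers":8.7},
  {"x":1.15,"y":3.65,"z":0,"wx":0,"wy":0,"wz":0,"fingers":8.7},
  {"x":1.15,"y":3.65,"z":0,"wx":0,"wy":0,"wz":0,"fingers":8.7},
  {"x":1.15,"y":3.65,"z":0,"wx":0,"wy":0,"wz":0,"fingers":8.7},
  {"x":1.15,"y":3.65,"z":0,"wx":0,"wy":0,"wz":0,"fingers":8.7},
  {"x":1.15,"y":3.65,"z":0,"wx":0,"wy":0,"wz":0,"fingers":8.7},
  {"x":1.15,"y":3.65,"z":0,"wx":0,"wy":0,"wz":0,"fingers":8.7},
  {"x":1.15,"y":3.65,"z":0,"wx":0,"wy":0,"wz":0,"fingers":8.7},
  {"x":1.15,"y":3.65,"z":0,"wx":0,"wy":0,"wz":0,"fingers":8.7},
  {"x":1.15,"y":3.65,"z":0,"wx":0,"wy":0,"wz":0,"fingers":8.7},
  {"x":1.15,"y":3.65,"z":0,"wx":0,"wy":0,"wz":0,"fingers":8.7},
  {"x":1.15,"y":3.65,"z":0,"wx":0,"wy":0,"wz":0,"fingers":8.7},
  {"x":1.15,"y":3.65,"z":0,"wx":0,"wy":0,"wz":0,"fingers":8.7},
  {"x":1.15,"y":3.65,"z":0,"wx":0,"wy":0,"wz":0,"fingers":8.7},
  {"x":1.15,"y":3.65,"z":0,"wx":0,"wy":0,"wz":0,"fingers":8.7},
  {"x":1.15,"y":3.65,"z":0,"wx":0,"wy":0,"wz":0,"fingers":8.7},
  {"x":1.15,"y":3.65,"z":0,"wx":0,"wy":0,"wz":0,"fingers":8.7},
  {"x":1.15,"y":3.65,"z":0,"wx":0,"wy":0,"wz":0,"fingers":8.7},
  {"x":1.15,"y":3.65,"z":0,"wx":0,"wy":0,"wz":0,"fingers":8.7},
  {"x":1.15,"y":3.65,"z":0,"wx":0,"wy":0,"wz":0,"fingers":8.7},
], newtons=25)

```text
time_s: 2.1
tcp_pos: [491.5, 163.9, 222.2]
ee_rot: [0.59, -3.085, 0.0]
contact_force: [0.5, 0.2, 0.1]
finger_gap: 1.002
grasp_force: 0.0
```

Call:
jog_arm([
  {"x":0,"y":-0.2,"z":-4,"wx":0,"wy":0,"wz":0,"fingers":8.7},
  {"x":0,"y":0,"z":-4,"wx":0,"wy":0,"wz":0,"fingers":8.7},
  {"x":0,"y":0,"z":-4,"wx":0,"wy":0,"wz":0,"fingers":8.7},
  {"x":0,"y":0,"z":-4,"wx":0,"wy":0,"wz":0,"fingers":8.7},
  {"x":0,"y":0,"z":-2,"wx":0,"wy":0,"wz":0,"fingers":8.7},
  {"x":0,"y":0,"z":-1,"wx":0,"wy":0,"wz":0,"fingers":8.7},
  {"x":0,"y":0,"z":-0.1,"wx":0,"wy":0,"wz":0,"fingers":8.7},
  {"x":0,"y":0,"z":0,"wx":0,"wy":0,"wz":0,"fingers":5},
  {"x":0,"y":0,"z":0,"wx":0,"wy":0,"wz":0,"fingers":5},
  {"x":0,"y":0,"z":0,"wx":0,"wy":0,"wz":0,"fingers":5},
  {"x":0,"y":0,"z":0,"wx":0,"wy":0,"wz":0,"fingers":4.2},
  {"x":0,"y":0,"z":0,"wx":0,"wy":0,"wz":0,"fingers":3},
  {"x":0,"y":0,"z":0,"wx":0,"wy":0,"wz":0,"fingers":3},
  {"x":0,"y":0,"z":0,"wx":0,"wy":0,"wz":0,"fingers":3},
  {"x":0,"y":0,"z":0,"wx":0,"wy":0,"wz":0,"fingers":3},
], newtons=25)

```text
time_s: 3.6
tcp_pos: [491.7, 160.5, 31.7]
ee_rot: [-0.59, 3.085, 0.0]
contact_force: [-0.2, -0.7, 0.3]
finger_gap: 0.428
grasp_force: 25.0
```

Call:
jog_arm([
  {"x":0,"y":0,"z":1,"wx":0,"wy":0,"wz":0,"fingers":3},
  {"x":0,"y":0,"z":2.5,"wx":0,"wy":0,"wz":0,"fingers":3},
  {"x":0,"y":0,"z":3,"wx":0,"wy":0,"wz":0,"fingers":3},
  {"x":0,"y":0,"z":2.5,"wx":0,"wy":0,"wz":0,"fingers":3},
  {"x":0.5,"y":-1.2,"z":0,"wx":0,"wy":0,"wz":0,"fingers":3},
  {"x":1.11,"y":-2.7,"z":0,"wx":0,"wy":0,"wz":-0.03,"fingers":3},
  {"x":1.11,"y":-2.7,"z":0,"wx":0,"wy":0,"wz":-0.03,"fingers":3},
  {"x":1.11,"y":-2.7,"z":0,"wx":0,"wy":0,"wz":-0.03,"fingers":3},
  {"x":1.11,"y":-2.7,"z":0,"wx":0,"wy":0,"wz":-0.03,"fingers":3},
  {"x":1.11,"y":-2.7,"z":0,"wx":0,"wy":0,"wz":0,"fingers":3},
  {"x":1.11,"y":-2.7,"z":0,"wx":0,"wy":0,"wz":0,"fingers":3},
  {"x":1.11,"y":-2.7,"z":0,"wx":0,"wy":0,"wz":0,"fingers":3},
  {"x":1.11,"y":-2.7,"z":0,"wx":0,"wy":0,"wz":0,"fingers":3},
  {"x":1.11,"y":-2.7,"z":0,"wx":0,"wy":0,"wz":0,"fingers":3},
  {"x":1.11,"y":-2.7,"z":0,"wx":0,"wy":0,"wz":0,"fingers":3},
  {"x":1.11,"y":-2.7,"z":0,"wx":0,"wy":0,"wz":0,"fingers":3},
  {"x":0.6,"y":-1.5,"z":0,"wx":0,"wy":0,"wz":0,"fingers":3},
  {"x":0,"y":0,"z":0,"wx":0,"wy":0,"wz":0,"fingers":3},
])

```text
time_s: 5.4
tcp_pos: [624.3, -165.7, 120.2]
ee_rot: [0.399, -3.114, -0.001]
contact_force: [0.8, 0.9, -0.8]
finger_gap: 0.427
grasp_force: 25.0
```

```bash
python3 - <<'E'
from h import *
import cv2
a=vision.grab_frame("side");b=vision.grab_frame("top")
s=sensors.sense();print(s["tcp_pos"],s["joints"],s["finger_gap"],s["contact_force"])
cv2.imwrite("pics/c1.png",np.hstack([cv2.resize(a[90:290,120:400],None,fx=1.4,fy=1.4),cv2.resize(b[90:290,150:430],None,fx=1.4,fy=1.4)]))
E
```

```text
[ 623.77963171 -163.64428304  120.6168398 ] [-6.46223089e-03  5.00866972e-01 -7.28475512e-02 -7.37453795e-04
 -9.99153999e-01 -1.30711655e+00] 0.42673105996854255 [ 0.53371919 -0.5062017  -2.73378823]
```

View pics/c1.png

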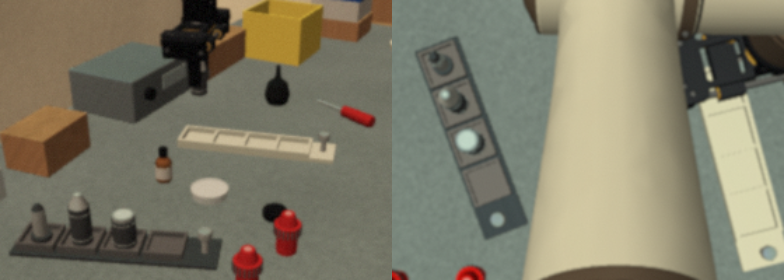

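The image shows the collar lens held upright and its seat empty. The other three lenses are untouched. Lowering it now.

Call:
jog_arm([
  {"x":0,"y":0,"z":-2.5,"wx":0,"wy":0,"wz":0,"fingers":3},
  {"x":0,"y":0,"z":-3,"wx":0,"wy":0,"wz":0,"fingers":3},
  {"x":0,"y":0,"z":-2,"wx":0,"wy":0,"wz":0,"fingers":3},
  {"x":0,"y":0,"z":-1,"wx":0,"wy":0,"wz":0,"fingers":3},
  {"x":0,"y":0,"z":-0.5,"wx":0,"wy":0,"wz":0,"fingers":3},
  {"x":0,"y":0,"z":-0.2,"wx":0,"wy":0,"wz":0,"fingers":3},
  {"x":0,"y":0,"z":0,"wx":0,"wy":0,"wz":0,"fingers":3},
  {"x":0,"y":0,"z":0,"wx":0,"wy":0,"wz":0,"fingers":3},
])

```text
time_s: 6.3
tcp_pos: [625.4, -163.6, 30.7]
ee_rot: [-0.404, 3.113, -0.001]
contact_force: [-0.2, 0.3, -0.4]
finger_gap: 0.425
grasp_force: 25.0
```

Call:
jog_arm([
  {"x":0,"y":0,"z":-0.1,"wx":0,"wy":0,"wz":0,"fingers":3},
  {"x":0,"y":0,"z":-0.1,"wx":0,"wy":0,"wz":0,"fingers":3},
  {"x":0,"y":0,"z":0,"wx":0,"wy":0,"wz":0,"fingers":3},
])

```text
time_s: 6.6
tcp_pos: [624.8, -163.7, 27.7]
ee_rot: [-0.404, 3.115, -0.0]
contact_force: [-0.4, -0.2, -1.5]
finger_gap: 0.424
grasp_force: 25.0
```

Call:
jog_arm([
  {"x":0,"y":0,"z":-0.1,"wx":0,"wy":0,"wz":0,"fingers":3},
  {"x":0,"y":0,"z":0,"wx":0,"wy":0,"wz":0,"fingers":3},
])

```text
time_s: 6.8
tcp_pos: [624.9, -163.6, 27.7]
ee_rot: [-0.404, 3.115, -0.001]
contact_force: [-1.1, 1.7, 5.1]
finger_gap: 0.428
grasp_force: 25.0
```

Call:
jog_arm([
  {"x":0,"y":0,"z":0.1,"wx":0,"wy":0,"wz":0,"fingers":4.2},
  {"x":0,"y":0,"z":0,"wx":0,"wy":0,"wz":0,"fingers":5.5},
  {"x":0,"y":0,"z":0,"wx":0,"wy":0,"wz":0,"fingers":8.7},
  {"x":0,"y":0,"z":0,"wx":0,"wy":0,"wz":0,"fingers":8.7},
  {"x":0,"y":0,"z":1.2,"wx":0,"wy":0,"wz":0,"fingers":8.7},
  {"x":0,"y":0,"z":4,"wx":0,"wy":0,"wz":0,"fingers":8.7},
  {"x":0,"y":0,"z":4,"wx":0,"wy":0,"wz":0,"fingers":8.7},
  {"x":-0.68,"y":2.88,"z":0,"wx":0,"wy":0,"wz":0.03,"fingers":8.7},
  {"x":-0.68,"y":2.88,"z":0,"wx":0,"wy":0,"wz":0.03,"fingers":8.7},
  {"x":-0.68,"y":2.88,"z":0,"wx":0,"wy":0,"wz":0.03,"fingers":8.7},
  {"x":-0.68,"y":2.88,"z":0,"wx":0,"wy":0,"wz":0.03,"fingers":8.7},
  {"x":-0.68,"y":2.88,"z":0,"wx":0,"wy":0,"wz":0,"fingers":8.7},
  {"x":-0.68,"y":2.88,"z":0,"wx":0,"wy":0,"wz":0,"fingers":8.7},
  {"x":-0.68,"y":2.88,"z":0,"wx":0,"wy":0,"wz":0,"fingers":8.7},
  {"x":-0.68,"y":2.88,"z":0,"wx":0,"wy":0,"wz":0,"fingers":8.7},
  {"x":-0.68,"y":2.88,"z":0,"wx":0,"wy":0,"wz":0,"fingers":8.7},
  {"x":-0.68,"y":2.88,"z":0,"wx":0,"wy":0,"wz":0,"fingers":8.7},
  {"x":-0.68,"y":2.88,"z":0,"wx":0,"wy":0,"wz":0,"fingers":8.7},
  {"x":-0.68,"y":2.88,"z":0,"wx":0,"wy":0,"wz":0,"fingers":8.7},
  {"x":0,"y":0,"z":0,"wx":0,"wy":0,"wz":0,"fingers":8.7},
])

```text
time_s: 8.8
tcp_pos: [543.0, 185.0, 120.7]
ee_rot: [-0.596, 3.082, 0.001]
contact_force: [0.0, -0.6, 1.3]
finger_gap: 1.002
grasp_force: 0.0
```

```bash
python3 - <<'E'
from h import *
import cv2
a=vision.grab_frame("side");b=vision.grab_frame("top")
print(sensors.sense()["tcp_pos"])
cv2.imwrite("pics/c2.png",np.hstack([cv2.resize(a[90:290,120:400],None,fx=1.4,fy=1.4),cv2.resize(b[90:290,150:430],None,fx=1.4,fy=1.4)]))
E
```

```text
[543.08141473 182.48040669 120.24523219]
```

View pics/c2.png

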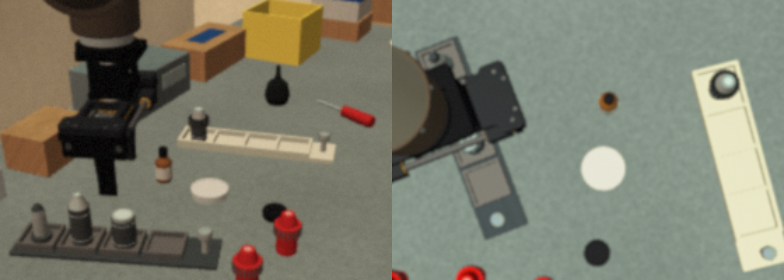

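The collar lens stands in the farthest compartment (top crop at 724,84). The gripper is over the short lens, so I'll grip it.

Call:
jog_arm([
  {"x":0,"y":0,"z":-3,"wx":0,"wy":0,"wz":0,"fingers":8.7},
  {"x":0,"y":0,"z":-3,"wx":0,"wy":0,"wz":0,"fingers":8.7},
  {"x":0,"y":0,"z":-2.5,"wx":0,"wy":0,"wz":0,"fingers":8.7},
  {"x":0,"y":0,"z":-1,"wx":0,"wy":0,"wz":0,"fingers":8.7},
  {"x":0,"y":0,"z":-0.1,"wx":0,"wy":0,"wz":0,"fingers":8.7},
  {"x":0,"y":0,"z":0,"wx":0,"wy":0,"wz":0,"fingers":5},
  {"x":0,"y":0,"z":0,"wx":0,"wy":0,"wz":0,"fingers":5},
  {"x":0,"y":0,"z":0,"wx":0,"wy":0,"wz":0,"fingers":4.2},
  {"x":0,"y":0,"z":0,"wx":0,"wy":0,"wz":0,"fingers":3},
  {"x":0,"y":0,"z":0,"wx":0,"wy":0,"wz":0,"fingers":2.5},
  {"x":0,"y":0,"z":0,"wx":0,"wy":0,"wz":0,"fingers":2.5},
  {"x":0,"y":0,"z":0,"wx":0,"wy":0,"wz":0,"fingers":2.5},
  {"x":0,"y":0,"z":0,"wx":0,"wy":0,"wz":0,"fingers":2.5},
  {"x":0,"y":0,"z":0,"wx":0,"wy":0,"wz":0,"fingers":2.5},
])

```text
time_s: 10.3
tcp_pos: [543.0, 182.0, 23.6]
ee_rot: [0.59, -3.086, 0.0]
contact_force: [-0.3, 0.4, 0.3]
finger_gap: 0.386
grasp_force: 25.0
```

Call:
jog_arm([
  {"x":0,"y":0,"z":1,"wx":0,"wy":0,"wz":0,"fingers":2.5},
  {"x":0,"y":0,"z":3,"wx":0,"wy":0,"wz":0,"fingers":2.5},
  {"x":0,"y":0,"z":3,"wx":0,"wy":0,"wz":0,"fingers":2.5},
  {"x":0,"y":0,"z":2.6,"wx":0,"wy":0,"wz":0,"fingers":2.5},
  {"x":0.1,"y":-1.6,"z":0,"wx":0,"wy":0,"wz":0,"fingers":2.5},
  {"x":0.2,"y":-3,"z":0,"wx":0,"wy":0,"wz":-0.03,"fingers":2.5},
  {"x":0.2,"y":-3,"z":0,"wx":0,"wy":0,"wz":-0.03,"fingers":2.5},
  {"x":0.2,"y":-3,"z":0,"wx":0,"wy":0,"wz":-0.03,"fingers":2.5},
  {"x":0.2,"y":-3,"z":0,"wx":0,"wy":0,"wz":-0.03,"fingers":2.5},
  {"x":0.2,"y":-3,"z":0,"wx":0,"wy":0,"wz":0,"fingers":2.5},
  {"x":0.2,"y":-3,"z":0,"wx":0,"wy":0,"wz":0,"fingers":2.5},
  {"x":0.2,"y":-3,"z":0,"wx":0,"wy":0,"wz":0,"fingers":2.5},
  {"x":0.2,"y":-3,"z":0,"wx":0,"wy":0,"wz":0,"fingers":2.5},
  {"x":0.2,"y":-3,"z":0,"wx":0,"wy":0,"wz":0,"fingers":2.5},
  {"x":0.2,"y":-3,"z":0,"wx":0,"wy":0,"wz":0,"fingers":2.5},
  {"x":0.2,"y":-3,"z":0,"wx":0,"wy":0,"wz":0,"fingers":2.5},
  {"x":0.1,"y":-1.6,"z":0,"wx":0,"wy":0,"wz":0,"fingers":2.5},
  {"x":0,"y":0,"z":0,"wx":0,"wy":0,"wz":0,"fingers":2.5},
  {"x":0,"y":0,"z":0,"wx":0,"wy":0,"wz":0,"fingers":2.5},
])

```text
time_s: 12.2
tcp_pos: [566.3, -180.1, 118.8]
ee_rot: [0.402, -3.114, -0.001]
contact_force: [0.2, 0.4, -1.5]
finger_gap: 0.381
grasp_force: 25.0
```

Call:
jog_arm([
  {"x":0,"y":0,"z":-3,"wx":0,"wy":0,"wz":0,"fingers":2.5},
  {"x":0,"y":0,"z":-3,"wx":0,"wy":0,"wz":0,"fingers":2.5},
  {"x":0,"y":0,"z":-2,"wx":0,"wy":0,"wz":0,"fingers":2.5},
  {"x":0,"y":0,"z":-1,"wx":0,"wy":0,"wz":0,"fingers":2.5},
  {"x":0,"y":0,"z":-0.5,"wx":0,"wy":0,"wz":0,"fingers":2.5},
  {"x":0,"y":0,"z":-0.2,"wx":0,"wy":0,"wz":0,"fingers":2.5},
  {"x":0,"y":0,"z":-0.1,"wx":0,"wy":0,"wz":0,"fingers":2.5},
  {"x":0,"y":0,"z":-0.1,"wx":0,"wy":0,"wz":0,"fingers":2.5},
  {"x":0,"y":0,"z":0,"wx":0,"wy":0,"wz":0,"fingers":2.5},
])

```text
time_s: 13.1
tcp_pos: [567.5, -180.0, 21.2]
ee_rot: [-0.404, 3.114, -0.0]
contact_force: [-0.1, -0.4, -1.0]
finger_gap: 0.385
grasp_force: 25.0
```

Call:
jog_arm([
  {"x":0,"y":0,"z":-0.1,"wx":0,"wy":0,"wz":0,"fingers":2.5},
  {"x":0,"y":0,"z":-0.05,"wx":0,"wy":0,"wz":0,"fingers":2.5},
  {"x":0,"y":0,"z":0,"wx":0,"wy":0,"wz":0,"fingers":2.5},
])

```text
time_s: 13.4
tcp_pos: [567.3, -180.1, 19.6]
ee_rot: [-0.404, 3.115, -0.0]
contact_force: [-1.7, -0.6, 1.8]
finger_gap: 0.379
grasp_force: 25.0
```

Call:
jog_arm([
  {"x":0,"y":0,"z":0,"wx":0,"wy":0,"wz":0,"fingers":3.8},
  {"x":0,"y":0,"z":0,"wx":0,"wy":0,"wz":0,"fingers":5.5},
  {"x":0,"y":0,"z":0,"wx":0,"wy":0,"wz":0,"fingers":8.7},
  {"x":0,"y":0,"z":0,"wx":0,"wy":0,"wz":0,"fingers":8.7},
  {"x":0,"y":0,"z":3,"wx":0,"wy":0,"wz":0,"fingers":8.7},
  {"x":0,"y":0,"z":4,"wx":0,"wy":0,"wz":0,"fingers":8.7},
  {"x":0,"y":0,"z":4,"wx":0,"wy":0,"wz":0,"fingers":8.7},
  {"x":0.25,"y":2.96,"z":0,"wx":0,"wy":0,"wz":0.03,"fingers":8.7},
  {"x":0.25,"y":2.96,"z":0,"wx":0,"wy":0,"wz":0.03,"fingers":8.7},
  {"x":0.25,"y":2.96,"z":0,"wx":0,"wy":0,"wz":0.03,"fingers":8.7},
  {"x":0.25,"y":2.96,"z":0,"wx":0,"wy":0,"wz":0.03,"fingers":8.7},
  {"x":0.25,"y":2.96,"z":0,"wx":0,"wy":0,"wz":0,"fingers":8.7},
  {"x":0.25,"y":2.96,"z":0,"wx":0,"wy":0,"wz":0,"fingers":8.7},
  {"x":0.25,"y":2.96,"z":0,"wx":0,"wy":0,"wz":0,"fingers":8.7},
  {"x":0.25,"y":2.96,"z":0,"wx":0,"wy":0,"wz":0,"fingers":8.7},
  {"x":0.25,"y":2.96,"z":0,"wx":0,"wy":0,"wz":0,"fingers":8.7},
  {"x":0.25,"y":2.96,"z":0,"wx":0,"wy":0,"wz":0,"fingers":8.7},
  {"x":0.25,"y":2.96,"z":0,"wx":0,"wy":0,"wz":0,"fingers":8.7},
  {"x":0.25,"y":2.96,"z":0,"wx":0,"wy":0,"wz":0,"fingers":8.7},
  {"x":0.25,"y":2.96,"z":0,"wx":0,"wy":0,"wz":0,"fingers":8.7},
])

```text
time_s: 15.4
tcp_pos: [599.5, 206.0, 129.0]
ee_rot: [0.59, -3.086, 0.0]
contact_force: [0.1, -0.3, 0.3]
finger_gap: 0.997
grasp_force: 0.0
```

```bash
python3 - <<'E'
from h import *
import cv2
for k in range(4): a=vision.grab_frame("side")
b=vision.grab_frame("top")
print(sensors.sense()["tcp_pos"])
cv2.imwrite("pics/c3.png",np.hstack([cv2.resize(a[90:290,120:400],None,fx=1.4,fy=1.4),cv2.resize(b[90:290,150:430],None,fx=1.4,fy=1.4)]))
E
```

```text
[599.2353631  204.47968959 128.74548165]
```

View pics/c3.png

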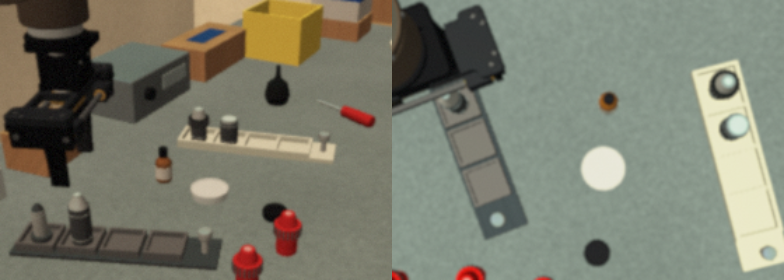

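Collar and short both stand in their compartments. Gripping the long lens next.

Call:
jog_arm([
  {"x":0.05,"y":0.05,"z":-3,"wx":0,"wy":0,"wz":0,"fingers":8.7},
  {"x":0,"y":0,"z":-3,"wx":0,"wy":0,"wz":0,"fingers":8.7},
  {"x":0,"y":0,"z":-2.3,"wx":0,"wy":0,"wz":0,"fingers":8.7},
  {"x":0,"y":0,"z":-1,"wx":0,"wy":0,"wz":0,"fingers":8.7},
  {"x":0,"y":0,"z":0,"wx":0,"wy":0,"wz":0,"fingers":8.7},
  {"x":0,"y":0,"z":0,"wx":0,"wy":0,"wz":0,"fingers":5},
  {"x":0,"y":0,"z":0,"wx":0,"wy":0,"wz":0,"fingers":4.2},
  {"x":0,"y":0,"z":0,"wx":0,"wy":0,"wz":0,"fingers":3.8},
  {"x":0,"y":0,"z":0,"wx":0,"wy":0,"wz":0,"fingers":3.2},
  {"x":0,"y":0,"z":0,"wx":0,"wy":0,"wz":0,"fingers":2.6},
  {"x":0,"y":0,"z":0,"wx":0,"wy":0,"wz":0,"fingers":2},
  {"x":0,"y":0,"z":0,"wx":0,"wy":0,"wz":0,"fingers":2},
  {"x":0,"y":0,"z":0,"wx":0,"wy":0,"wz":0,"fingers":2},
  {"x":0,"y":0,"z":0,"wx":0,"wy":0,"wz":0,"fingers":2},
])

```text
time_s: 17.05
tcp_pos: [600.0, 205.4, 36.0]
ee_rot: [0.59, -3.086, 0.0]
contact_force: [-0.4, 0.5, -0.2]
finger_gap: 0.335
grasp_force: 25.0
```

Call:
jog_arm([
  {"x":0,"y":0,"z":1,"wx":0,"wy":0,"wz":0,"fingers":2},
  {"x":0,"y":0,"z":3,"wx":0,"wy":0,"wz":0,"fingers":2},
  {"x":0,"y":0,"z":3,"wx":0,"wy":0,"wz":0,"fingers":2},
  {"x":0,"y":0,"z":2.6,"wx":0,"wy":0,"wz":0,"fingers":2},
  {"x":-0.37,"y":-1.54,"z":0,"wx":0,"wy":0,"wz":0,"fingers":2},
  {"x":-0.7,"y":-3.08,"z":0,"wx":0,"wy":0,"wz":-0.03,"fingers":2},
  {"x":-0.7,"y":-3.08,"z":0,"wx":0,"wy":0,"wz":-0.03,"fingers":2},
  {"x":-0.7,"y":-3.08,"z":0,"wx":0,"wy":0,"wz":-0.03,"fingers":2},
  {"x":-0.7,"y":-3.08,"z":0,"wx":0,"wy":0,"wz":-0.03,"fingers":2},
  {"x":-0.7,"y":-3.08,"z":0,"wx":0,"wy":0,"wz":0,"fingers":2},
  {"x":-0.7,"y":-3.08,"z":0,"wx":0,"wy":0,"wz":0,"fingers":2},
  {"x":-0.7,"y":-3.08,"z":0,"wx":0,"wy":0,"wz":0,"fingers":2},
  {"x":-0.7,"y":-3.08,"z":0,"wx":0,"wy":0,"wz":0,"fingers":2},
  {"x":-0.7,"y":-3.08,"z":0,"wx":0,"wy":0,"wz":0,"fingers":2},
  {"x":-0.7,"y":-3.08,"z":0,"wx":0,"wy":0,"wz":0,"fingers":2},
  {"x":-0.7,"y":-3.08,"z":0,"wx":0,"wy":0,"wz":0,"fingers":2},
  {"x":-0.7,"y":-3.08,"z":0,"wx":0,"wy":0,"wz":0,"fingers":2},
  {"x":-0.37,"y":-1.54,"z":0,"wx":0,"wy":0,"wz":0,"fingers":2},
  {"x":0,"y":0,"z":0,"wx":0,"wy":0,"wz":0,"fingers":2},
  {"x":0,"y":0,"z":0,"wx":0,"wy":0,"wz":0,"fingers":2},
])

```text
time_s: 19.05
tcp_pos: [508.0, -195.2, 131.5]
ee_rot: [0.402, -3.115, -0.001]
contact_force: [0.1, 0.3, -1.4]
finger_gap: 0.335
grasp_force: 25.0
```

Call:
jog_arm([
  {"x":0,"y":0,"z":-3,"wx":0,"wy":0,"wz":0,"fingers":2},
  {"x":0,"y":0,"z":-3,"wx":0,"wy":0,"wz":0,"fingers":2},
  {"x":0,"y":0,"z":-1,"wx":0,"wy":0,"wz":0,"fingers":2},
  {"x":0,"y":0,"z":0,"wx":0,"wy":0,"wz":0,"fingers":2},
  {"x":0,"y":0,"z":0,"wx":0,"wy":0,"wz":0,"fingers":2},
])

```text
time_s: 19.55
tcp_pos: [509.8, -194.8, 63.0]
ee_rot: [-0.406, 3.114, -0.001]
contact_force: [-0.1, -0.3, -1.4]
finger_gap: 0.336
grasp_force: 25.0
```

Call:
jog_arm([
  {"x":0,"y":0,"z":-1.8,"wx":0,"wy":0,"wz":0,"fingers":2},
  {"x":0,"y":0,"z":-0.7,"wx":0,"wy":0,"wz":0,"fingers":2},
  {"x":0,"y":0,"z":-0.2,"wx":0,"wy":0,"wz":0,"fingers":2},
  {"x":0,"y":0,"z":-0.1,"wx":0,"wy":0,"wz":0,"fingers":2},
  {"x":0,"y":0,"z":-0.1,"wx":0,"wy":0,"wz":0,"fingers":2},
  {"x":0,"y":0,"z":-0.1,"wx":0,"wy":0,"wz":0,"fingers":2},
  {"x":0,"y":0,"z":0,"wx":0,"wy":0,"wz":0,"fingers":2},
  {"x":0,"y":0,"z":0,"wx":0,"wy":0,"wz":0,"fingers":2},
])

```text
time_s: 20.35
tcp_pos: [508.8, -195.1, 32.2]
ee_rot: [-0.404, 3.115, -0.0]
contact_force: [0.5, 0.0, -1.1]
finger_gap: 0.34
grasp_force: 25.0
```

Call:
jog_arm([
  {"x":0,"y":0,"z":-0.1,"wx":0,"wy":0,"wz":0,"fingers":2},
  {"x":0,"y":0,"z":0,"wx":0,"wy":0,"wz":0,"fingers":2},
  {"x":0,"y":0,"z":0,"wx":0,"wy":0,"wz":0,"fingers":2},
])

```text
time_s: 20.65
tcp_pos: [509.0, -195.1, 31.9]
ee_rot: [-0.404, 3.115, -0.001]
contact_force: [-1.7, 1.9, 5.6]
finger_gap: 0.333
grasp_force: 25.0
```

Call:
jog_arm([
  {"x":0,"y":0,"z":0.1,"wx":0,"wy":0,"wz":0,"fingers":3.4},
  {"x":0,"y":0,"z":0,"wx":0,"wy":0,"wz":0,"fingers":5},
  {"x":0,"y":0,"z":0,"wx":0,"wy":0,"wz":0,"fingers":8.7},
  {"x":0,"y":0,"z":0,"wx":0,"wy":0,"wz":0,"fingers":8.7},
  {"x":0,"y":0,"z":3,"wx":0,"wy":0,"wz":0,"fingers":8.7},
  {"x":0,"y":0,"z":4,"wx":0,"wy":0,"wz":0,"fingers":8.7},
  {"x":0,"y":0,"z":3,"wx":0,"wy":0,"wz":0,"fingers":8.7},
  {"x":1.11,"y":3.25,"z":0,"wx":0,"wy":0,"wz":0.03,"fingers":8.7},
  {"x":1.11,"y":3.25,"z":0,"wx":0,"wy":0,"wz":0.03,"fingers":8.7},
  {"x":1.11,"y":3.25,"z":0,"wx":0,"wy":0,"wz":0.03,"fingers":8.7},
  {"x":1.11,"y":3.25,"z":0,"wx":0,"wy":0,"wz":0.03,"fingers":8.7},
  {"x":1.11,"y":3.25,"z":0,"wx":0,"wy":0,"wz":0,"fingers":8.7},
  {"x":1.11,"y":3.25,"z":0,"wx":0,"wy":0,"wz":0,"fingers":8.7},
  {"x":1.11,"y":3.25,"z":0,"wx":0,"wy":0,"wz":0,"fingers":8.7},
  {"x":1.11,"y":3.25,"z":0,"wx":0,"wy":0,"wz":0,"fingers":8.7},
  {"x":1.11,"y":3.25,"z":0,"wx":0,"wy":0,"wz":0,"fingers":8.7},
  {"x":1.11,"y":3.25,"z":0,"wx":0,"wy":0,"wz":0,"fingers":8.7},
  {"x":1.11,"y":3.25,"z":0,"wx":0,"wy":0,"wz":0,"fingers":8.7},
  {"x":1.11,"y":3.25,"z":0,"wx":0,"wy":0,"wz":0,"fingers":8.7},
  {"x":1.11,"y":3.25,"z":0,"wx":0,"wy":0,"wz":0,"fingers":8.7},
])

```text
time_s: 22.65
tcp_pos: [653.2, 228.7, 131.7]
ee_rot: [0.59, -3.085, 0.0]
contact_force: [0.6, 0.0, -0.7]
finger_gap: 1.0
grasp_force: 0.0
```

```bash
python3 - <<'E'
from h import *
import cv2
for k in range(4): a=vision.grab_frame("side")
b=vision.grab_frame("top")
print(sensors.sense()["tcp_pos"])
cv2.imwrite("pics/c4.png",np.hstack([cv2.resize(a[90:290,120:400],None,fx=1.4,fy=1.4),cv2.resize(b[90:290,150:430],None,fx=1.4,fy=1.4)]))
E
```

```text
[652.49186646 227.12442578 131.35191446]
```

View pics/c4.png

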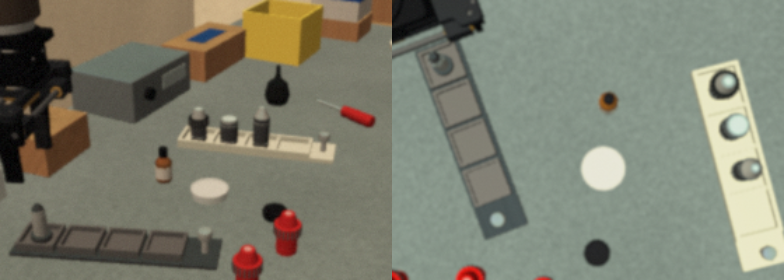

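Three lenses are standing correctly. Now the slim one.

Call:
jog_arm([
  {"x":0.1,"y":0.1,"z":-3,"wx":0,"wy":0,"wz":0,"fingers":8.7},
  {"x":0,"y":0,"z":-3,"wx":0,"wy":0,"wz":0,"fingers":8.7},
  {"x":0,"y":0,"z":-3,"wx":0,"wy":0,"wz":0,"fingers":8.7},
  {"x":0,"y":0,"z":-1.4,"wx":0,"wy":0,"wz":0,"fingers":8.7},
  {"x":0,"y":0,"z":0,"wx":0,"wy":0,"wz":0,"fingers":5},
  {"x":0,"y":0,"z":0,"wx":0,"wy":0,"wz":0,"fingers":4},
  {"x":0,"y":0,"z":0,"wx":0,"wy":0,"wz":0,"fingers":3.2},
  {"x":0,"y":0,"z":0,"wx":0,"wy":0,"wz":0,"fingers":2.8},
  {"x":0,"y":0,"z":0,"wx":0,"wy":0,"wz":0,"fingers":2.6},
  {"x":0,"y":0,"z":0,"wx":0,"wy":0,"wz":0,"fingers":2.4},
  {"x":0,"y":0,"z":0,"wx":0,"wy":0,"wz":0,"fingers":2.3},
  {"x":0,"y":0,"z":0,"wx":0,"wy":0,"wz":0,"fingers":2.2},
  {"x":0,"y":0,"z":0,"wx":0,"wy":0,"wz":0,"fingers":2.1},
  {"x":0,"y":0,"z":0,"wx":0,"wy":0,"wz":0,"fingers":2},
  {"x":0,"y":0,"z":0,"wx":0,"wy":0,"wz":0,"fingers":1.8},
  {"x":0,"y":0,"z":0,"wx":0,"wy":0,"wz":0,"fingers":1.2},
  {"x":0,"y":0,"z":0,"wx":0,"wy":0,"wz":0,"fingers":1.2},
  {"x":0,"y":0,"z":0,"wx":0,"wy":0,"wz":0,"fingers":1.2},
])

```text
time_s: 24.7
tcp_pos: [654.0, 228.3, 28.0]
ee_rot: [0.59, -3.086, 0.0]
contact_force: [0.2, -0.5, 0.2]
finger_gap: 0.222
grasp_force: 25.0
```

Call:
jog_arm([
  {"x":0,"y":0,"z":1,"wx":0,"wy":0,"wz":0,"fingers":1.2},
  {"x":0,"y":0,"z":3,"wx":0,"wy":0,"wz":0,"fingers":1.2},
  {"x":0,"y":0,"z":3,"wx":0,"wy":0,"wz":0,"fingers":1.2},
  {"x":0,"y":0,"z":3,"wx":0,"wy":0,"wz":0,"fingers":1.2},
  {"x":-0.75,"y":-1.57,"z":0,"wx":0,"wy":0,"wz":0,"fingers":1.2},
  {"x":-1.45,"y":-3.13,"z":0,"wx":0,"wy":0,"wz":-0.03,"fingers":1.2},
  {"x":-1.45,"y":-3.13,"z":0,"wx":0,"wy":0,"wz":-0.03,"fingers":1.2},
  {"x":-1.45,"y":-3.13,"z":0,"wx":0,"wy":0,"wz":-0.03,"fingers":1.2},
  {"x":-1.45,"y":-3.13,"z":0,"wx":0,"wy":0,"wz":-0.03,"fingers":1.2},
  {"x":-1.45,"y":-3.13,"z":0,"wx":0,"wy":0,"wz":0,"fingers":1.2},
  {"x":-1.45,"y":-3.13,"z":0,"wx":0,"wy":0,"wz":0,"fingers":1.2},
  {"x":-1.45,"y":-3.13,"z":0,"wx":0,"wy":0,"wz":0,"fingers":1.2},
  {"x":-1.45,"y":-3.13,"z":0,"wx":0,"wy":0,"wz":0,"fingers":1.2},
  {"x":-1.45,"y":-3.13,"z":0,"wx":0,"wy":0,"wz":0,"fingers":1.2},
  {"x":-1.45,"y":-3.13,"z":0,"wx":0,"wy":0,"wz":0,"fingers":1.2},
  {"x":-1.45,"y":-3.13,"z":0,"wx":0,"wy":0,"wz":0,"fingers":1.2},
  {"x":-1.45,"y":-3.13,"z":0,"wx":0,"wy":0,"wz":0,"fingers":1.2},
  {"x":-1.45,"y":-3.13,"z":0,"wx":0,"wy":0,"wz":0,"fingers":1.2},
  {"x":-0.75,"y":-1.57,"z":0,"wx":0,"wy":0,"wz":0,"fingers":1.2},
  {"x":0,"y":0,"z":0,"wx":0,"wy":0,"wz":0,"fingers":1.2},
])

```text
time_s: 26.7
tcp_pos: [449.4, -211.4, 128.6]
ee_rot: [-0.399, 3.116, -0.0]
contact_force: [0.7, -0.3, -0.0]
finger_gap: 0.22
grasp_force: 25.0
```

Call:
jog_arm([
  {"x":0,"y":0,"z":0,"wx":0,"wy":0,"wz":0,"fingers":1.2},
  {"x":0,"y":0,"z":-3,"wx":0,"wy":0,"wz":0,"fingers":1.2},
  {"x":0,"y":0,"z":-3,"wx":0,"wy":0,"wz":0,"fingers":1.2},
  {"x":0,"y":0,"z":-1.4,"wx":0,"wy":0,"wz":0,"fingers":1.2},
  {"x":0,"y":0,"z":0,"wx":0,"wy":0,"wz":0,"fingers":1.2},
  {"x":0,"y":0,"z":0,"wx":0,"wy":0,"wz":0,"fingers":1.2},
])

```text
time_s: 27.3
tcp_pos: [451.5, -209.4, 54.5]
ee_rot: [-0.407, 3.115, -0.001]
contact_force: [-0.5, -0.0, -1.6]
finger_gap: 0.221
grasp_force: 25.0
```

Call:
jog_arm([
  {"x":-0.05,"y":0,"z":-1.8,"wx":0,"wy":0,"wz":0,"fingers":1.2},
  {"x":0,"y":0,"z":-0.7,"wx":0,"wy":0,"wz":0,"fingers":1.2},
  {"x":0,"y":0,"z":-0.2,"wx":0,"wy":0,"wz":0,"fingers":1.2},
  {"x":0,"y":0,"z":-0.1,"wx":0,"wy":0,"wz":0,"fingers":1.2},
  {"x":0,"y":0,"z":-0.1,"wx":0,"wy":0,"wz":0,"fingers":1.2},
  {"x":0,"y":0,"z":-0.1,"wx":0,"wy":0,"wz":0,"fingers":1.2},
  {"x":0,"y":0,"z":0,"wx":0,"wy":0,"wz":0,"fingers":1.2},
  {"x":0,"y":0,"z":0,"wx":0,"wy":0,"wz":0,"fingers":1.2},
])

```text
time_s: 28.1
tcp_pos: [450.1, -209.9, 24.2]
ee_rot: [-0.404, 3.115, -0.0]
contact_force: [0.7, 1.2, -1.1]
finger_gap: 0.224
grasp_force: 25.0
```

Call:
jog_arm([
  {"x":0,"y":0,"z":-0.1,"wx":0,"wy":0,"wz":0,"fingers":1.2},
  {"x":0,"y":0,"z":0,"wx":0,"wy":0,"wz":0,"fingers":1.2},
  {"x":0,"y":0,"z":0,"wx":0,"wy":0,"wz":0,"fingers":1.2},
])

```text
time_s: 28.4
tcp_pos: [450.2, -210.0, 23.9]
ee_rot: [-0.404, 3.115, -0.001]
contact_force: [-1.9, 1.1, 6.1]
finger_gap: 0.223
grasp_force: 25.0
```

Contact felt. Now I'll release, rise and move aside.

Call:
jog_arm([
  {"x":0,"y":0,"z":0.1,"wx":0,"wy":0,"wz":0,"fingers":2.5},
  {"x":0,"y":0,"z":0,"wx":0,"wy":0,"wz":0,"fingers":4},
  {"x":0,"y":0,"z":0,"wx":0,"wy":0,"wz":0,"fingers":8.7},
  {"x":0,"y":0,"z":0,"wx":0,"wy":0,"wz":0,"fingers":8.7},
  {"x":0,"y":0,"z":3,"wx":0,"wy":0,"wz":0,"fingers":8.7},
  {"x":0,"y":0,"z":4,"wx":0,"wy":0,"wz":0,"fingers":8.7},
  {"x":0,"y":0,"z":4,"wx":0,"wy":0,"wz":0,"fingers":8.7},
  {"x":0,"y":4,"z":0,"wx":0,"wy":0,"wz":0,"fingers":8.7},
  {"x":0,"y":4,"z":0,"wx":0,"wy":0,"wz":0,"fingers":8.7},
  {"x":0,"y":4,"z":0,"wx":0,"wy":0,"wz":0,"fingers":8.7},
  {"x":0,"y":4,"z":0,"wx":0,"wy":0,"wz":0,"fingers":8.7},
  {"x":0,"y":4,"z":0,"wx":0,"wy":0,"wz":0,"fingers":8.7},
  {"x":0,"y":4,"z":0,"wx":0,"wy":0,"wz":0,"fingers":8.7},
  {"x":0,"y":4,"z":0,"wx":0,"wy":0,"wz":0,"fingers":8.7},
  {"x":0,"y":4,"z":0,"wx":0,"wy":0,"wz":0,"fingers":8.7},
  {"x":0,"y":4,"z":0,"wx":0,"wy":0,"wz":0,"fingers":8.7},
  {"x":0,"y":4,"z":0,"wx":0,"wy":0,"wz":0,"fingers":8.7},
  {"x":0,"y":0,"z":0,"wx":0,"wy":0,"wz":0,"fingers":8.7},
  {"x":0,"y":0,"z":0,"wx":0,"wy":0,"wz":0,"fingers":8.7},
])

```text
time_s: 30.3
tcp_pos: [449.6, 190.7, 133.7]
ee_rot: [0.406, -3.114, 0.001]
contact_force: [0.0, -0.1, 0.0]
finger_gap: 0.999
grasp_force: 0.0
```

```bash
python3 - <<'E'
from h import *
import cv2
a=vision.grab_frame("side");b=vision.grab_frame("top")
cv2.imwrite("pics/c5.png",np.hstack([cv2.resize(a[90:290,120:400],None,fx=1.4,fy=1.4),cv2.resize(b[90:290,190:470],None,fx=1.4,fy=1.4)]))
E
```

```text
(no output)
```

View pics/c5.png

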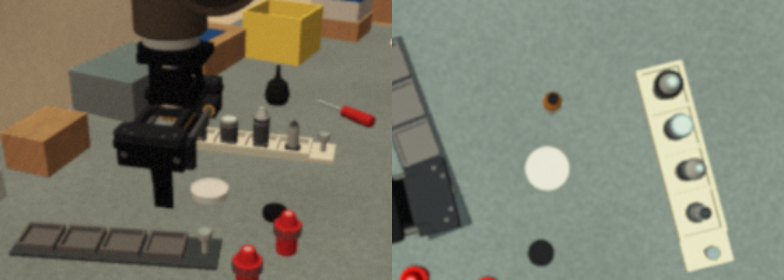

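All four lenses stand upright in the carrying rack. From the far end to the knob they are collar, short, long, slim. Handing in.

```bash
python3 -c "from rig import bot; print(bot.job_done())"
```

```text
the job is handed in; nothing more can be done
None
```

The job is handed in: all four objectives stand upright in the white carrying rack in reverse order (collar farthest from its knob, then short, long, slim), finished at about 30 s, but the hand-in returned no verdict.

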